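# Set the ridge horse on its sloping roof tile and hold it while the joint takes

## Task

Take the stiff clay horse out of the plaster mould bottom by its saddle flaps and set it on the cross-scored patch of the sloping ridge tile on the tilting stand: centred on the patch, in line with the tile, head facing down the slope, with the plinth tilted to lie flush on the tile all over. The joint has not taken yet, so finish while still holding the horse in the gripper and pressing it lightly against the tile (a firm fingertip's push, about 10 N); do not knock the horse hard against the tile, and leave the stand's set pitch and everything else on the bench undisturbed.

Things in the scene. Friction and masses are not known exactly. Their poses are not given: they have to be found in the camera images.
- horse_mid (a point): Where to grip the horse that is to be set: the point midway between its two flat upright saddle flaps, over the plinth's middle and 46 mm above its underside. The flaps are 34 mm long (x), 28 mm high (z) and 46 mm apart over their outer faces (y). Axes: x points to the tail (the head is at -x), y across, z up, square to the plinth's underside.
- horse_nose (a point): Tip of the same horse's nose, 67 mm ahead of (-x) and 12 mm above horse_mid; axes as horse_mid.
- horse: That horse: dark grey, saddled, of stiff rigid clay, 0.24 to 0.4 kg, 82 mm high in all, on a flat plinth 90 (x) x 52 (y) x 12 mm; it stands with its plinth in the mould at first. Origin at the centre of the plinth's underside, axes as horse_mid.
- mould: Bottom piece of the plaster mould: a white block 170 (x) x 130 (y) x 40 mm, fixed on the bench. The plinth stands in the cavity in its top, 94 x 56 mm and 9 mm deep, with 2 mm of play all round; the horse's axes agree with the block's. Three round keys stand 7 mm above the top near its edges. Origin at the centre of its underside.
- seat (a point): Centre of the cross-scored patch (100 mm along x, 62 mm along y) on the flat crown of the ridge tile, on the crown's surface. Axes: x points straight up the slope, y level across it, z out of the crown, square to it. The slope is set somewhere from 18 to 35 degrees from level and stays as set unless forced.
- board: Brown-grey clay ridge tile, 200 mm long, flat crown 86 mm wide, flanks leaning outward below it, with the plywood board that carries it, hinged at its low end to a green iron tilting stand (base 250 x 170 mm). Origin on the hinge: 118 mm down the slope from seat and 60 mm under it; axes as seat. Nothing on the stand rises above the plane of the crown.
- side_piece_a: Bystander: a plaster side piece of the mould, 170 x 110 x 50 mm, lying hollow side up. Origin under its centre.
- side_piece_b: Bystander: the other plaster side piece, the same size.
- horse_b: Bystander: a finished clay horse like the one to be set, standing on the bench. Origin under its centre.
- horse_c: Bystander: another such horse.
- horse_d: Bystander: another such horse.
- modelling_tool: Bystander: a modelling tool with wooden handle and steel blade, 165 mm long, 13 mm thick, lying on the bench.
- bowl: Bystander: an empty blue bowl, 124 mm wide and 50 mm high.
Things that resemble listed ones, but are neither listed nor needed, are in the scene too. Leave any green or orange look-alike of the horse alone. What is shaped like the mould but pink is not meant.

How it is judged:
On the way:
1. the horse has been lifted clear of the mould in the gripper (z of horse_mid in the frame of mould above 0.105 m and contact force between horse and mould below 0.3 N and contact force between the fingers and horse above 2 N), for 0.2 s.
At the end, for the whole second after the job is handed in: Still gripped (over 4 N) and at rest, clear of the mould; the plinth flush on the ridge tile (within 2 degrees), its centre within 10 mm of the patch centre along and across the slope, in line within 6 degrees, head down the slope, bearing on the tile with 4 to 25 N (angle between the z axis of horse_mid and the z axis of seat, either way round below 0.035 rad and angle between the x axis of horse_mid and the x axis of seat, either way round below 0.1 rad and x of horse_mid in the frame of seat between -0.01 and 0.01 m and y of horse_mid in the frame of seat between -0.01 and 0.01 m and z of horse_mid in the frame of seat between 0.043 and 0.0485 m and x of horse_nose in the frame of seat below -0.04 m and contact force between horse and board between 4 and 25 N and contact force between the fingers and horse above 4 N and contact force between horse and mould below 0.3 N and linear speed of horse below 0.02 m/s); the arm keeps its last pose, push and grip.
It fails at once if the horse was knocked or pressed hard (over 45 N) against the ridge tile (contact force between horse and board above 45 N).
It fails at once if the tilting stand's set pitch was forced (tile shifted over 6 mm) (distance of seat from where it was at the start of the episode above 0.006 m).
It fails at once if a bystander was shifted more than 15 mm (distance of any of side_piece_a, side_piece_b, horse_b, horse_c, horse_d, modelling_tool, bowl from where it was at the start of the episode above 0.015 m).
It also fails if it takes over 43 s, if anything falls off the work surface, if the arm or the gripper's body presses on something with over 40 N, if the wrist force passes 120 N, or if a joint passes its speed limit or range.

## Robot

A 6-joint arm with a two-finger parallel gripper is mounted at the origin on the work surface. World frame = base frame: x ahead of the robot, y to its left, z up, the work surface at z = 0. Lengths are in m, angles in rad, forces in N, time in s.
With the tool pointing down it reaches from about 0.425 to 0.925 m from the base axis. Payload 12.5 kg.
Tool frame: the origin (TCP) lies on the centre line of the jaws, within the pads' length; the fingertips stand 19 mm ahead of it and the grasp point (between the pads) is the TCP; z points along the fingers, y is the line along which they close (so a half turn about z gives the same grasp; the last joint's range is limited). The gripper opens to 85 mm and grips with 20 to 120 N. Pads are 22 mm wide; open, the fingers measure 114 mm over their backs; the gripper's body (76 mm by 85 mm) begins 54 mm behind the grasp point. The pads swing forward as they close: fully open they stand 13 mm farther back than shut.
Start: joints at [-1.233, 0.491, 1.559, -0, 1.092, -0.106], TCP at [0.268, -0.564, 0.25] pointing down, gripper open.
Joint ranges: [-3.1, 3.1], [-0.84, 2.19], [0.05, 2.79], [-1.13, 4.28], [0.06, 2.93], [-2.69, 2.69]. Speed limits (rad/s): [2.22, 2.22, 2.79, 3.14, 3.14, 3.14].

## Interface

Orientations are given as a 3x3 rotation matrix whose columns are the frame's x, y, z axes.
In Python, from rig import arm, viewer gives the robot as it stands.
- The arm moves only by the shell command python3 -m pendant 'ROWS'. ROWS is JSON, one flat list of numbers, 7 for each row, row after row: the shift along the tool's x, y, z in m, then the turn, a rotation vector about the tool's x, y, z in rad, then the closure, from 0 (fully open) to 1 (shut). A call has 1 to 8 rows; each row is the pose to reach, as a shift and turn from the pose commanded when the call began, along the tool's axes at that moment; what a row does not reach only later rows make up. A row lasts 1/10 s, in which the tool goes at most 50 mm and 8.59 degrees, less where a joint would pass 70% of its speed; a pose out of reach is approached as far as the arm can. A call with a gripper value outside its range is refused whole. The fingers move at their own pace and stop on an object; the grip force is fixed at half the most. Time passes only in rows, so rows that repeat a pose let the fingers close. It gives the time, the measured TCP pose, the force, the opening and the grip force at its end, in the units of the state.
- arm.sense(): the state, without advancing time (a new reading comes with each control period).
- viewer.camera(name): name is "scene" or "side" or "wrist"; returns a dict with "pixels" (400x640x3 uint8, red, green, blue), "fovy" (degrees; the focal length in pixels is half the picture's height over the tangent of half this angle, whatever the lens; pixels are square), "cx", "cy" (the principal point, pixels), "R" (3x3) and "t" (3): a world point X has camera coordinates R X + t. Camera axes: x right, y down, z forward; pixel columns grow to the right and rows downward; lengths in m; the calibration is good to about 2 mm. A picture is of the moment at which its call begins. There is no depth.
- arm.close_job(): hands the job in; it is judged then, once.
The state is a dict: "clock": time; "joint_pos": joint angles; "joint_velocities": joint speeds; "joint_torque": joint torques, N m; "position": TCP position; "tool_rot": TCP orientation; "contact_force": force on the tool from outside, world axes, zero at the start; "torque": the same for the moment, N m; "finger_gap": finger opening in m; "grasp_force": force on a finger pad.
Only numpy, scipy, OpenCV 4.12 (cv2) and the standard library are available. Lean on these libraries where they do the work, as an engineer would, in place of code of your own. Each camera call takes 0.05 s, during which the arm holds its last target. There are 200 camera calls.

## Working session

There is one attempt and no reset: what is moved stays moved. The work goes in short steps, Python scripts to look and compute and a shell command to move; the robot and the scene stay as the last step left them, time stands still between calls to the robot, and variables do not carry over. Pictures are saved under pics/ and viewed, at most 10 in all, crops included, and the job is handed in when it is done.

```bash
mkdir -p pics; ls
cat > h.py <<'E'
import numpy as np, cv2, pickle
from rig import arm, viewer
def shot(name, tag):
    c=viewer.camera(name); pickle.dump(c,open(f'pics/{tag}.pkl','wb'))
    cv2.imwrite(f'pics/{tag}.png',c['pixels'][:,:,::-1]); return c
def load(tag): return pickle.load(open(f'pics/{tag}.pkl','rb'))
def ray(c,u,v):
    f=200/np.tan(np.radians(c['fovy'])/2); R=np.array(c['R']); t=np.array(c['t'])
    d=R.T@np.array([(u-c['cx'])/f,(v-c['cy'])/f,1]); return -R.T@t, d/np.linalg.norm(d)
def onz(c,u,v,z):
    o,d=ray(c,u,v); return o+d*(z-o[2])/d[2]
def tri(obs):
    A=np.zeros((3,3));b=np.zeros(3)
    for c,u,v in obs:
        o,d=ray(c,u,v);P=np.eye(3)-np.outer(d,d);A+=P;b+=P@o
    X=np.linalg.solve(A,b); return X,[np.linalg.norm(np.cross(X-ray(*q)[0],ray(*q)[1])) for q in obs]
def proj(c,X):
    f=200/np.tan(np.radians(c['fovy'])/2); p=np.array(c['R'])@X+np.array(c['t']); return p[0]/p[2]*f+c['cx'],p[1]/p[2]*f+c['cy']
E
python3 - <<'E'
from h import *
for n in ['scene','side','wrist']:
    c=shot(n,n+'0'); print(n,c['fovy'],c['cx'],c['cy'],(-np.array(c['R']).T@c['t']).round(3),[k for k in c])
a=cv2.imread('pics/scene0.png');b=cv2.imread('pics/side0.png')
print(arm.sense())
E
```

```text
pics
scene 53.87966415856853 324.32291308334067 196.59211495821646 [1.407 0.576 0.915] ['pixels', 'fovy', 'cx', 'cy', 'R', 't']
side 47.522519389362486 321.7627568719958 202.14579969673363 [ 0.225 -1.177  1.044] ['pixels', 'fovy', 'cx', 'cy', 'R', 't']
wrist 63.30422263191676 319.8015211362618 197.53666267822425 [ 0.327 -0.535  0.373] ['pixels', 'fovy', 'cx', 'cy', 'R', 't']
{'clock': 0.15, 'joint_pos': array([-1.23264107e+00,  4.91363871e-01,  1.55932901e+00,  4.55353077e-05,
        1.09168262e+00, -1.05619020e-01]), 'joint_velocities': array([ 5.04356740e-04,  5.46636610e-05, -8.22634983e-04, -1.22988060e-03,
       -3.43663382e-04,  1.03082951e-04]), 'joint_torque': array([-1.03449449e-03, -6.18711376e+01, -2.61691654e+01, -1.60879035e-04,
        3.23263681e-03,  1.32872205e-05]), 'position': array([ 0.26831155, -0.56430605,  0.24989079]), 'tool_rot': array([[ 9.03146642e-01,  4.29332149e-01, -2.21588060e-04],
       [ 4.29332189e-01, -9.03146337e-01,  7.51919561e-04],
       [ 1.22696797e-04, -7.74228513e-04, -9.99999693e-01]]), 'contact_force': array([-0.25836022,  0.41690732, -0.90391059]), 'torque': array([ 0.02003246, -0.00215984, -0.02843375]), 'grasp_force': 0.0, 'finger_gap': 0.08516643028821226}
```

View pics/scene0.png

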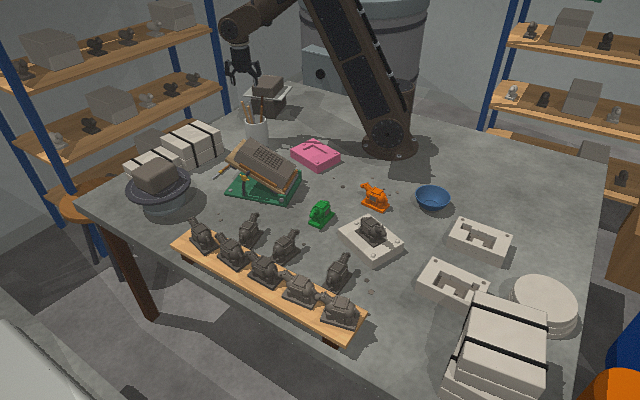

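View pics/side0.png

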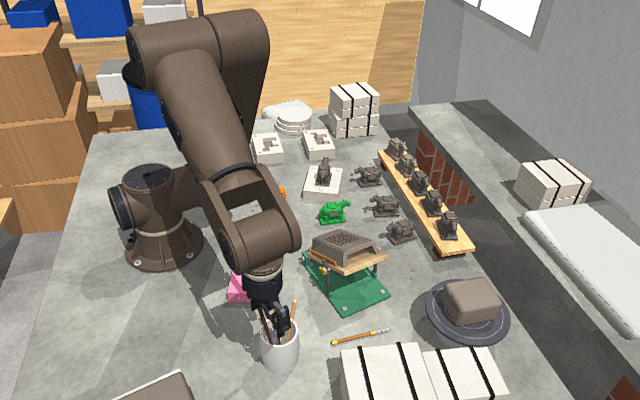

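Scene view: mould with the dark horse at about (370,238), tile on the stand at about (262,165). Side view: mould at (323,180), tile at (342,245). I'll enlarge both.

Run:
```python
from h import *
a=cv2.imread('pics/scene0.png');b=cv2.imread('pics/side0.png')
def cr(i,x,y): return cv2.resize(i[y:y+75,x:x+100],(400,300),interpolation=cv2.INTER_CUBIC)
m=np.vstack([np.hstack([cr(a,320,200),cr(b,275,145)]),np.hstack([cr(a,215,130),cr(b,295,220)])])
cv2.imwrite('pics/m0.png',m)
for n,u,v in [('scene0',370,240),('side0',323,183)]: print(onz(load(n),u,v,.04).round(3))
for n,u,v in [('scene0',262,168),('side0',342,245)]: print(onz(load(n),u,v,.12).round(3))
```

```text
[0.605 0.221 0.04 ]
[0.577 0.179 0.04 ]
[ 0.567 -0.235  0.12 ]
[ 0.53  -0.245  0.12 ]
```

View pics/m0.png

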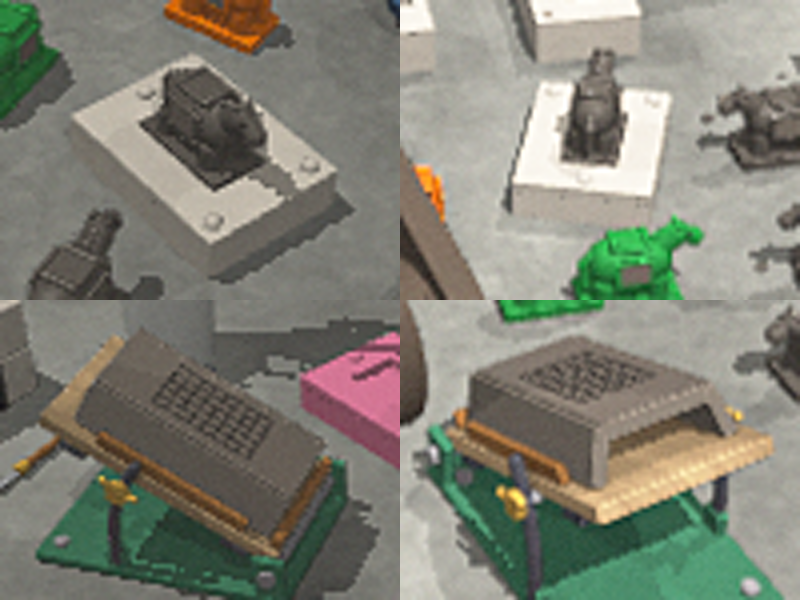

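Crop picture: the mould's white top and all four corners are clear in both views, with the horse's head toward +y. The patch and crown are also clear, with the low end to the right in scene and up-left in side. I'll triangulate the corners.

Run:
```python
from h import *
s,d=load('scene0'),load('side0')
def T(p,q,lab):
    X=[]
    for a,b in zip(p,q):
        x,r=tri([(s,*a),(d,*b)]); X.append(x); print(lab,x.round(4),np.round(r,4))
    return np.array(X)
# scene A B C D (high-far, low-far, low-near, high-near)
sp=[(261.2,145.8),(283,157),(277.5,170),(253,155.5)]
dp=[(346.2,245.5),(325,239.5),(336.2,231.2),(358,235.5)]
P=T(sp,dp,'patch'); c=P.mean(0); x=(P[0]+P[3]-P[1]-P[2]); y=(P[2]+P[3]-P[0]-P[1]);print(np.linalg.norm(x)/2,np.linalg.norm(y)/2)
x/=np.linalg.norm(x); print('c',c,'x',x,'pitch',np.degrees(np.arcsin(x[2])),'yaw',np.degrees(np.arctan2(x[1],x[0])))
M=T([(338,229.5),(367.5,213.8),(403.8,245),(372.5,261.2)],[(338.8,193.8),(303.2,191.2),(308.8,165),(343,168.2)],'mould')
print(M.mean(0),np.linalg.norm(M[0]-M[1]),np.linalg.norm(M[1]-M[2]), M[0]-M[3])
```

```text
patch [ 0.519  -0.2851  0.1643] [0.0109 0.0109]
patch [ 0.482  -0.2117  0.1244] [0.005 0.005]
patch [ 0.5348 -0.1835  0.1154] [0.0066 0.0066]
patch [ 0.5715 -0.2637  0.1655] [0.0013 0.0013]
0.09632954469647667 0.05833043564777827
c [ 0.52681696 -0.2360072   0.14243258] x [ 0.38221704 -0.79744072  0.46690302] pitch 27.833451984892278 yaw -64.39138362873325
mould [0.6176 0.1094 0.0359] [0.0029 0.0029]
mould [0.4942 0.153  0.0334] [0.0007 0.0007]
mould [0.555  0.3172 0.0318] [0.0045 0.0045]
mould [0.6783 0.2663 0.0378] [0.0017 0.0017]
[0.58628044 0.21146441 0.03471064] 0.13092116659267236 0.17513015888441488 [-0.0607433  -0.15689099 -0.00188594]
```

```bash
cat >> h.py <<'E'
from scipy.spatial.transform import Rotation as Ro
def down(yaw):
    c,s=np.cos(np.radians(yaw)),np.sin(np.radians(yaw)); return np.array([[c,s,0],[s,-c,0],[0,0,-1.]])
def rows(p,R,p0=None,R0=None):
    s=arm.sense(); p0=s['position'] if p0 is None else p0; R0=s['tool_rot'] if R0 is None else R0
    print('shift',(R0.T@(np.array(p)-p0)).round(4),'turn',Ro.from_matrix(R0.T@R).as_rotvec().round(4),'clk',s['clock'])
E
python3 - <<'E'
from h import *
c=load('wrist0'); s=arm.sense()
R=np.array(c['R']); print('cam fwd in tool',s['tool_rot'].T@R[2],'right',s['tool_rot'].T@R[0],'pos',s['tool_rot'].T@(-R.T@c['t']-s['position']))
n=np.array([-.2,.42,.88])
rows([0.51,-0.24,0.33],down(116))
E
```

```text
cam fwd in tool [-2.64385354e-01  2.64679533e-04  9.64417085e-01] right [-9.15055170e-04  9.99999443e-01 -5.25298213e-04] pos [ 0.06575179 -0.00092144 -0.1227843 ]
shift [ 0.3575 -0.1892 -0.0799] turn [-5.0000e-04 -7.0000e-04 -1.5808e+00] clk 0.15
```

```bash
python3 -m pendant '[0,0,-0.05,0,0,0,0, 0.3575,-0.189,-0.08,0,0,-1.58,0, 0.3575,-0.189,-0.08,0,0,-1.58,0, 0.3575,-0.189,-0.08,0,0,-1.58,0, 0.3575,-0.189,-0.08,0,0,-1.58,0, 0.3575,-0.189,-0.08,0,0,-1.58,0, 0.3575,-0.189,-0.08,0,0,-1.58,0, 0.3575,-0.189,-0.08,0,0,-1.58,0]'
python3 - <<'E'
from h import *
rows([0.51,-0.24,0.33],down(116))
E
```

```text
clock: 0.95
position: [0.4778, -0.2828, 0.3263]
tool_rot: [[0.071, 0.997, -0.0], [0.997, -0.071, -0.0], [-0.0, -0.0, -1.0]]
contact_force: [1.2, -1.2, -0.5]
finger_gap: 0.0855
grasp_force: 0.0
shift [ 0.045   0.029  -0.0037] turn [-0.000e+00  1.000e-04 -5.247e-01] clk 0.95
```

```bash
python3 -m pendant '[0.045,0.029,-0.004,0,0,-0.525,0, 0.045,0.029,-0.004,0,0,-0.525,0, 0.045,0.029,-0.004,0,0,-0.525,0, 0.045,0.029,-0.004,0,0,-0.525,0, 0.045,0.029,-0.004,0,0,-0.525,0]'
python3 - <<'E'
from h import *
c=shot('wrist','w1')
E
```

```text
clock: 1.45
position: [0.5094, -0.2417, 0.33]
tool_rot: [[-0.434, 0.901, -0.0], [0.901, 0.434, 0.0], [0.0, -0.0, -1.0]]
contact_force: [-0.3, -0.2, -0.1]
finger_gap: 0.0857
grasp_force: 0.0
```

View pics/w1.png

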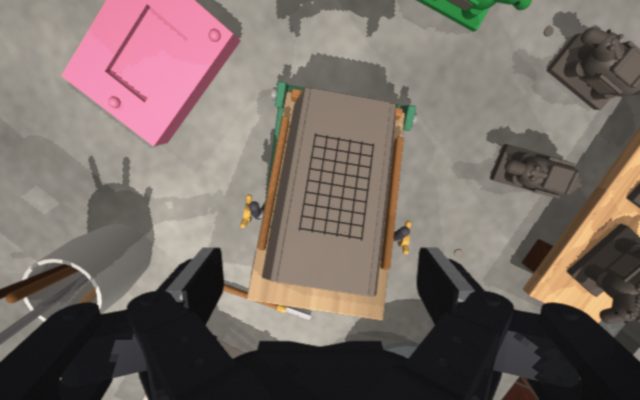

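Wrist view: the scored patch has corners at about (315,134), (375,143), (363,240) and (300,231). The low end is up in the image. I'll take a second view from a shifted place on the way to the mould.

```bash
python3 -m pendant '[0.02,0.045,0,0,0,0,0, 0.04,0.09,0,0,0,0,0, 0.05,0.12,0,0,0,0,0, 0.05,0.12,0,0,0,0,0, 0.05,0.12,0,0,0,0,0]'
python3 - <<'E'
from h import *
c=shot('wrist','w2')
a=cv2.imread('pics/w1.png');b=cv2.imread('pics/w2.png')
c1=load('w1')
# predict patch location
X,_=np.array([0.527,-.236,.142]),0
u,v=map(int,proj(c,X)); u0,v0=map(int,proj(c1,X)); print((u0,v0),(u,v))
def cr(i,x,y): return cv2.resize(i[y:y+150,x:x+100],(400,600),interpolation=cv2.INTER_CUBIC)
o=(max(u-50,0),max(v-75,0)); print(o)
cv2.imwrite('pics/m1.png',np.hstack([cr(a,290,110),cr(b,*o)]))
E
```

```text
clock: 2.0
position: [0.5959, -0.1446, 0.3298]
tool_rot: [[-0.433, 0.902, -0.001], [0.902, 0.433, -0.0], [0.0, -0.001, -1.0]]
contact_force: [0.1, -0.5, -0.6]
finger_gap: 0.0854
grasp_force: 0.0
(339, 182) (221, 230)
(171, 155)
```

View pics/m1.png

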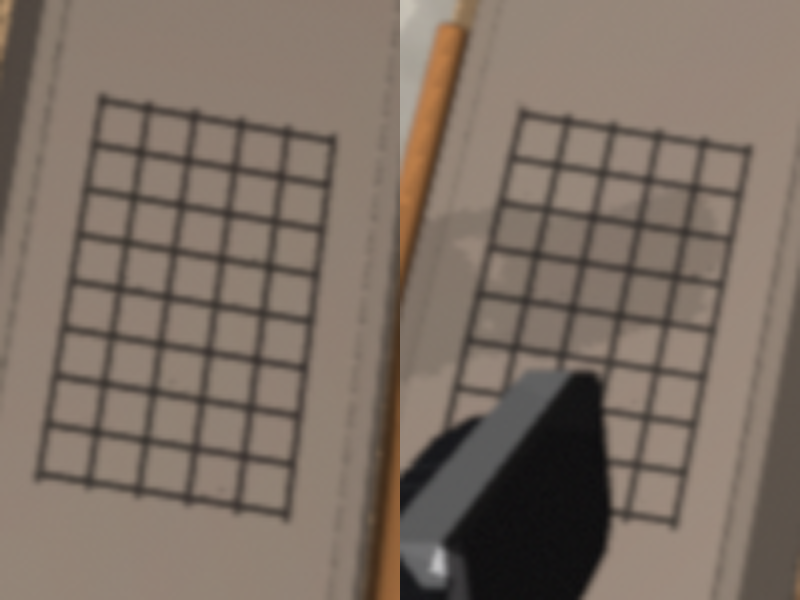

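Both views show the 5x8-cell grid. The far corners and the right edge are visible in both, while the lower left is hidden by the finger in the second. I'll triangulate the shared vertices.

Run:
```python
from h import *
c1,c2=load('w1'),load('w2')
f1=lambda p:(290+(p[0]+.5)/4-.5,110+(p[1]+.5)/4-.5)
f2=lambda p:(171+(p[0]-400+.5)/4-.5,155+(p[1]+.5)/4-.5)
# refine with cornerSubPix on gray
g1=cv2.imread('pics/w1.png',0);g2=cv2.imread('pics/w2.png',0)
pts={(0,0):((103,100),(521,113)),(0,5):((334,138),(749,149)),(8,5):((288,516),(676,520)),(5,0):((64,328),(474,341)),(5,5):((302,368),(706,376)),(2,0):((90,190),(497,204)),(2,5):((322,228),(732,239)),(6,0):((57,376),(459,387)),(7,5):((292,464),(685,470)),(1,3):((233,167),(640,176)),(4,3):((213,306),(610,317))}
G=[];X=[]
for k,(p,q) in pts.items():
    x,r=tri([(c1,*f1(p)),(c2,*f2(q))]);X.append(x);G.append([(4-k[0])*.0125,(2.5-k[1])*.0124]);print(k,x.round(4),np.round(r[0],4))
X=np.array(X);G=np.array(G)   # G: x uphill negative for row<4 -> fix sign
G[:,0]*=-1
A=np.c_[G,np.ones(len(G))]; S,res,_,_=np.linalg.lstsq(A,X,rcond=None)
print('ex',S[0],np.linalg.norm(S[0]),'ey',S[1],np.linalg.norm(S[1]),'c',S[2]); print('resid',(A@S-X).std(0))
x=S[0]/np.linalg.norm(S[0]);print('pitch',np.degrees(np.arcsin(x[2])),'yaw',np.degrees(np.arctan2(x[1],x[0])),'yaw from y',np.degrees(np.arctan2(S[1][1],S[1][0]))-90,'ey tilt',np.degrees(np.arcsin(S[1][2])))
# scene-camera check of centre
print(proj(load('scene0'),S[2]),proj(load('side0'),S[2]))
rows([0.58,0.21,0.30],down(69))
```

```text
(0, 0) [ 0.4857 -0.2059  0.1208] 0.0003
(0, 5) [ 0.5431 -0.1893  0.1197] 0.0
(8, 5) [ 0.5668 -0.2719  0.1635] 0.0005
(5, 0) [ 0.5007 -0.2584  0.1444] 0.0003
(5, 5) [ 0.558  -0.242   0.1442] 0.0001
(2, 0) [ 0.4919 -0.2258  0.1352] 0.0003
(2, 5) [ 0.549  -0.2102  0.1301] 0.0001
(6, 0) [ 0.5034 -0.2677  0.1522] 0.0001
(7, 5) [ 0.5635 -0.2616  0.1573] 0.0002
(1, 3) [ 0.5215 -0.2058  0.1287] 0.0007
(4, 3) [ 0.5304 -0.2368  0.1462] 0.0004
ex [ 0.24004191 -0.8300133   0.41106231] 0.9568251791594597 ey [-0.92190577 -0.26450798  0.01547991] 0.9592259114823057 c [ 0.52599234 -0.23895686  0.14214217]
resid [0.00063165 0.00048222 0.00223959]
pitch 25.442855123971512 yaw -73.86999923527925 yaw from y -253.99105574876387 ey tilt 0.8869687268591213
(np.float64(267.81955570082033), np.float64(156.99882921586428)) (np.float64(340.4992401926831), np.float64(238.23908420337867))
shift [0.3271 0.1394 0.0299] turn [-6.000e-04  0.000e+00  8.131e-01] clk 2.05
```

The grid measures 96 x 60 mm, so 12 mm cells, consistent with the 100 x 62 patch. Seat is about (0.526,-0.239,0.142), yaw -73.9°, pitch about 25.4° (still to be refined). Next, the mould.

```bash
python3 -m pendant '[0.045,0.02,0,0,0,0.12,0, 0.09,0.04,0.01,0,0,0.24,0, 0.135,0.06,0.01,0,0,0.36,0, 0.18,0.08,0.02,0,0,0.48,0, 0.225,0.1,0.02,0,0,0.6,0, 0.27,0.12,0.03,0,0,0.72,0, 0.315,0.135,0.03,0,0,0.813,0, 0.327,0.139,0.03,0,0,0.813,0]'; python3 -m pendant '[0,0,0,0,0,0,0,0,0,0,0,0,0,0,0,0,0,0,0,0,0]'
python3 - <<'E'
from h import *
c=shot('wrist','w3')
E
```

```text
clock: 2.85
position: [0.5786, 0.2125, 0.3]
tool_rot: [[0.359, 0.933, -0.0], [0.933, -0.359, 0.0], [0.0, -0.001, -1.0]]
contact_force: [-0.2, -0.7, -0.4]
finger_gap: 0.0859
grasp_force: 0.0
clock: 3.15
position: [0.5799, 0.2081, 0.3004]
tool_rot: [[0.359, 0.933, 0.0], [0.933, -0.359, -0.0], [-0.0, 0.0, -1.0]]
contact_force: [0.3, -0.1, 0.5]
finger_gap: 0.0854
grasp_force: 0.0
```

View pics/w3.png

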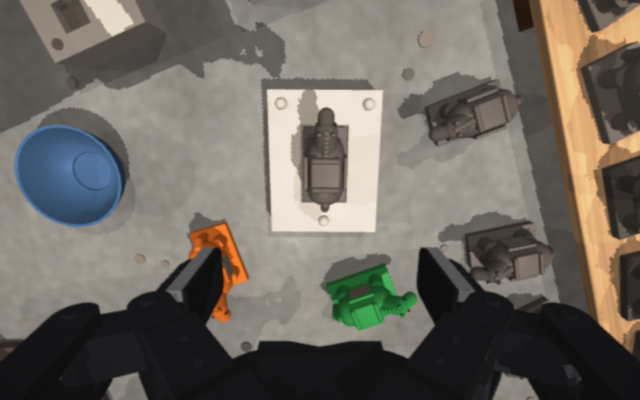

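The horse and mould are nearly square to the image. The mould top spans about (266,90) to (383,232) and the horse is at about (325,165), head up (tool +x). I'll descend for a second view and triangulate the mould corners.

```bash
python3 -m pendant '[0.01,0.02,0.04,0,0,0,0, 0.02,0.04,0.08,0,0,0,0, 0.02,0.04,0.09,0,0,0,0, 0.02,0.04,0.09,0,0,0,0, 0.02,0.04,0.09,0,0,0,0]'
cat >> h.py <<'E'
def quad(tag,seed):
    im=cv2.imread(f'pics/{tag}.png'); hs=cv2.cvtColor(im,cv2.COLOR_BGR2HSV)
    m=((hs[...,2]>185)&(hs[...,1]<45)).astype(np.uint8)
    n,L,st,ce=cv2.connectedComponentsWithStats(m); 
    i=min([k for k in range(1,n) if st[k,4]>3000],key=lambda k:np.hypot(*(ce[k]-seed)))
    h=cv2.convexHull(cv2.findContours((L==i).astype(np.uint8),cv2.RETR_EXTERNAL,cv2.CHAIN_APPROX_NONE)[0][0])
    e=.01
    while True:
        q=cv2.approxPolyDP(h,e*cv2.arcLength(h,True),True)
        if len(q)<=4: break
        e+=.003
    return st[i],q[:,0].astype(float)
E
python3 - <<'E'
from h import *
c=shot('wrist','w4')
print(quad('w3',(325,165))); print(proj(c,np.array([.586,.211,.04]))); print(quad('w4',proj(c,np.array([.586,.211,.04]))),arm.sense()['position'])
E
```

```text
clock: 3.7
position: [0.6241, 0.2139, 0.2116]
tool_rot: [[0.358, 0.934, 0.001], [0.934, -0.358, 0.0], [0.001, 0.001, -1.0]]
contact_force: [0.2, 0.4, 0.7]
finger_gap: 0.0854
grasp_force: 0.0
(array([  267,    90,   116,   143, 10559], dtype=int32), array([[382.,  90.],
       [375., 231.],
       [273., 231.],
       [267.,  90.]]))
(np.float64(284.3692474584807), np.float64(199.8563575546823))
(array([  207,   109,   149,   175, 15745], dtype=int32), array([[208., 109.],
       [355., 110.],
       [349., 283.],
       [225., 282.]])) [0.62421387 0.21408265 0.21210703]
```

View pics/w4.png

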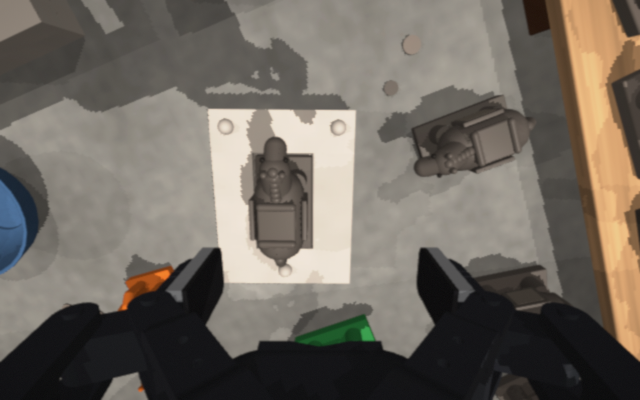

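Second view: the mould top is clear and the saddle block is at about (257..303, 206..250). I'll triangulate.

Run:
```python
from h import *
a,b=load('w3'),load('w4')
P=[((267,90),(208,109)),((382,90),(355,110)),((375.5,231.5),(350,283)),((273,231.5),(225,282)),((280.5,103.5),(226,127)),((369,103.5),(338.5,128)),((323.5,221),(286,270.5))]
X=[]
for p,q in P:
    x,r=tri([(a,*p),(b,*q)]);X.append(x);print(x.round(4),round(r[0],4))
C=[np.array([onz(c,*p[i],.04) for p in P[:4]]) for i,c in ((0,a),(1,b))]
for c in C:
    print('on z=.04:',c.mean(0).round(4),'yaw',[np.degrees(np.arctan2(*(c[i]-c[j])[1::-1])).round(2) for i,j in ((0,3),(1,2))],np.linalg.norm(c[0]-c[1]).round(4),np.linalg.norm(c[1]-c[2]).round(4))
# cropped horse for flap measurement
i=np.hstack([cv2.resize(cv2.imread(f'pics/{t}.png')[y:y+120,x:x+80],(400,600),interpolation=cv2.INTER_CUBIC) for t,x,y in (('w3',285,100),('w4',240,150))])
cv2.imwrite('pics/m2.png',i)
```

```text
[0.554  0.3114 0.0355] 0.0003
[0.6756 0.2642 0.0374] 0.0
[0.6144 0.1054 0.0388] 0.0002
[0.4909 0.1485 0.0291] 0.0004
[0.5628 0.2918 0.0374] 0.0001
[0.6563 0.2556 0.0441] 0.0003
[0.5579 0.141  0.0362] 0.0002
on z=.04: [0.5845 0.2082 0.04  ] yaw [np.float64(69.02), np.float64(69.07)] 0.1291 0.1697
on z=.04: [0.5854 0.2086 0.04  ] yaw [np.float64(69.62), np.float64(68.92)] 0.1287 0.1694
```

View pics/m2.png

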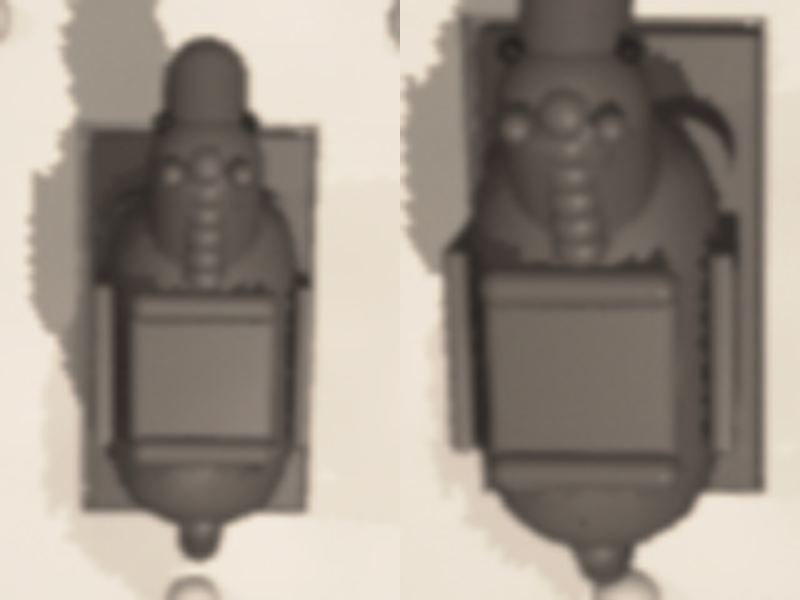

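The crop shows the left and right flaps in both views (w3 columns about 304 and 347, w4 about 249 and 307), a good check on the grasp point.

Run:
```python
from h import *
a,b=load('w3'),load('w4')
L,_=tri([(a,303.6,173.2),(b,249.2,220)]);R,_=tri([(a,346.6,173.2),(b,307,220)])
print(L,R,(L+R)/2,np.linalg.norm(L-R))
for c,l,r,v in ((a,303.6,346.6,173),(b,249.2,307,220)): 
    p,q=onz(c,l,v,.091),onz(c,r,v,.091);print((p+q)/2,np.linalg.norm(p-q))
rows([.585,.2085,.12],down(69.05)); rows([.585,.2085,.077],down(69.05))
```

```text
[0.56312775 0.21595672 0.08793415] [0.60548313 0.19822972 0.08305096] [0.58430544 0.20709322 0.08549256] 0.04617434882206367
[0.58455154 0.20827905 0.091     ] 0.04473910365805332
[0.58544912 0.20881995 0.091     ] 0.04582817944132443
shift [-0.0193 -0.0348  0.092 ] turn [ 0.002  -0.0012  0.0003] clk 3.75
shift [-0.0194 -0.0349  0.135 ] turn [ 0.002  -0.0012  0.0003] clk 3.75
```

```bash
python3 -m pendant '[-0.019,-0.035,0.03,0,0,0,0, -0.019,-0.035,0.07,0,0,0,0, -0.019,-0.035,0.11,0,0,0,0, -0.019,-0.035,0.135,0,0,0,0, -0.019,-0.035,0.135,0,0,0,0, -0.019,-0.035,0.135,0,0,0,0]'
python3 - <<'E'
from h import *
rows([.585,.2085,.077],down(69.05)); c=shot('wrist','w5')
E
python3 -m pendant '[0,0,0,0,0,0,1,0,0,0,0,0,0,1,0,0,0,0,0,0,1,0,0,0,0,0,0,1,0,0,0,0,0,0,1,0,0,0,0,0,0,1,0,0,0,0,0,0,1]'
```

```text
clock: 4.35
position: [0.5852, 0.2093, 0.077]
tool_rot: [[0.357, 0.934, 0.002], [0.934, -0.357, 0.0], [0.001, 0.002, -1.0]]
contact_force: [0.9, 0.3, 0.5]
finger_gap: 0.0854
grasp_force: 0.0
shift [-0.0008  0.0001  0.    ] turn [ 0.0018 -0.0011  0.0007] clk 4.35
clock: 5.1
position: [0.5853, 0.2092, 0.0765]
tool_rot: [[0.357, 0.934, 0.002], [0.934, -0.357, 0.0], [0.001, 0.002, -1.0]]
contact_force: [-0.3, -1.0, 8.0]
finger_gap: 0.0451
grasp_force: 63.0
```

```bash
python3 -m pendant '[0,0,-0.02,0,0,0,1,0,0,-0.05,0,0,0,1,0,0,-0.1,0,0,0,1,0,0,-0.15,0,0,0,1,0,0,-0.2,0,0,0,1,0,0,-0.23,0,0,0,1,0,0,-0.23,0,0,0,1]'
python3 - <<'E'
from h import *
c=shot('wrist','w6')
def pose(c_seat,pitch,yaw,h):
    y,p=np.radians(yaw),np.radians(pitch)
    x=np.array([np.cos(p)*np.cos(y),np.cos(p)*np.sin(y),np.sin(p)]);yy=np.array([-np.sin(y),np.cos(y),0]);z=np.cross(x,yy)
    return c_seat+h*z, np.c_[-x,yy,-z]
p,R=pose(np.array([.526,-.239,.142]),25.4,-73.9,.046+.12)
print(p,R.round(3)); rows(p,R)
E
```

```text
clock: 5.8
position: [0.5853, 0.2094, 0.3099]
tool_rot: [[0.357, 0.934, 0.007], [0.934, -0.357, 0.002], [0.004, 0.006, -1.0]]
contact_force: [0.5, 0.1, -3.7]
finger_gap: 0.0453
grasp_force: 63.0
[ 0.5062543  -0.17058942  0.29195366] [[-0.251  0.961  0.119]
 [ 0.868  0.277 -0.412]
 [-0.429  0.    -0.903]]
shift [-0.3827  0.0624  0.0143] turn [-0.1403 -0.4284 -0.6358] clk 5.85
```

View pics/w6.png

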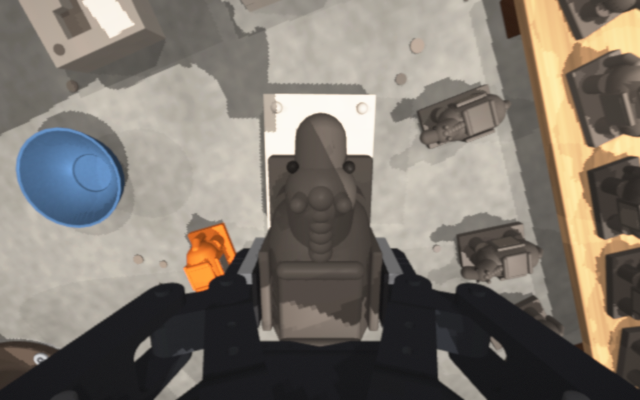

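Horse is held square in the jaws with its plinth front corners at about (268,157) and (375,157), and the mould is empty beneath. I'll check the in-hand pitch from those corners and refine the tile pitch by a rigid point fit.

```bash
cat > fit.py <<'E'
from h import *
from scipy.optimize import least_squares
c1,c2=load('w1'),load('w2')
f1=lambda p:(290+(p[0]+.5)/4-.5,110+(p[1]+.5)/4-.5)
f2=lambda p:(171+(p[0]-400+.5)/4-.5,155+(p[1]+.5)/4-.5)
V1={(0,0):(103,100),(0,5):(334,138),(8,5):(288,516),(8,0):(40,477),(5,0):(64,328),(5,5):(302,368),(2,0):(90,190),(2,5):(322,228),(6,0):(57,376),(7,5):(292,464),(4,3):(213,306)}
V2={(0,0):(521,113),(0,5):(749,149),(8,5):(676,520),(5,0):(474,341),(5,5):(706,376),(2,0):(497,204),(2,5):(732,239),(7,5):(685,470),(4,3):(610,317)}
def refine(tag,V,f):
    g=cv2.imread(f'pics/{tag}.png',0); k=list(V); p=np.float32([f(V[q]) for q in k]).reshape(-1,1,2); p0=p.copy()
    p=cv2.cornerSubPix(g,p,(3,3),(-1,-1),(3,30,.01)); print(tag,'max shift',abs(p-p0).max()); ok=np.abs(p-p0).max(axis=(1,2))<1
    return [(q,(x if o else y)[0]) for q,x,y,o in zip(k,p,p0,ok)]
O=[(c1,refine('w1',V1,f1)),(c2,refine('w2',V2,f2))]
def frame(v):
    y,p=v[3],v[4]
    x=np.array([np.cos(p)*np.cos(y),np.cos(p)*np.sin(y),np.sin(p)]);yy=np.array([-np.sin(y),np.cos(y),0]);return x,yy
def res(v,O,s=.012):
    x,yy=frame(v);r=[]
    for c,pts in O:
        for (i,j),p in pts: r+=list(np.array(proj(c,v[:3]+x*(i-4)*s+yy*(2.5-j)*s))-p)
    return np.array(r)
for name,o in (('both',O),('w1',O[:1]),('w2',O[1:])):
    for s in (.012,.0122) if name=='both' else (.012,):
        q=least_squares(res,[.526,-.239,.142,-1.29,.44],args=(o,s));J=np.linalg.inv(q.jac.T@q.jac)
        rm=np.sqrt((q.fun**2).mean());print(name,s,q.x[:3].round(4),np.degrees(q.x[3:]).round(2),'rms',rm.round(3),'sd pitch',np.degrees(rm*J[4,4]**.5).round(2))
# in-hand check
c=load('w6');st=arm.sense();
for y in (26,-26): print('expected plinth front corner',proj(c,st['position']+st['tool_rot']@np.array([.045,y/1e3,.034])))
E
python3 fit.py
```

```text
w1 max shift 1.6175232
w2 max shift 2.3044739
both 0.012 [ 0.5261 -0.2391  0.1414] [106.19 154.35] rms 0.682 sd pitch 1.08
both 0.0122 [ 0.5261 -0.2393  0.1403] [106.25 152.38] rms 0.814 sd pitch 1.19
w1 0.012 [ 0.8033 -0.5878 -1.6219] [-60.06  13.35] rms 30.878 sd pitch 3463.04
w2 0.012 [ 0.5258 -0.2392  0.1408] [106.33 153.72] rms 0.847 sd pitch 3.43
expected plinth front corner (np.float64(373.5626763456574), np.float64(154.94843866187566))
expected plinth front corner (np.float64(268.3486984430589), np.float64(155.10761138505467))
```

```bash
cat >> h.py <<'E'
def seatpose(c_seat,pitch,yaw,off):
    y,p=np.radians(yaw),np.radians(pitch)
    x=np.array([np.cos(p)*np.cos(y),np.cos(p)*np.sin(y),np.sin(p)]);yy=np.array([-np.sin(y),np.cos(y),0]);z=np.cross(x,yy)
    S=np.c_[x,yy,z]; return c_seat+S@np.array(off), np.c_[-x,yy,-z]
E
python3 - <<'E'
from h import *
p,R=seatpose(np.array([.5261,-.2391,.1414]),25.7,-73.8,[0,.09,.166]);print(p);rows(p,R)
E
```

```text
[ 0.59244259 -0.14486175  0.29097879]
shift [-0.3279  0.1337  0.0155] turn [-0.1423 -0.4334 -0.6373] clk 5.85
```

```bash
python3 -m pendant '[-0.04,0.016,0,-0.01,-0.03,-0.04,1, -0.08,0.033,0,-0.03,-0.09,-0.13,1, -0.12,0.05,0,-0.05,-0.15,-0.22,1, -0.16,0.066,0,-0.07,-0.21,-0.31,1, -0.2,0.083,0.005,-0.09,-0.27,-0.4,1, -0.24,0.1,0.01,-0.11,-0.33,-0.48,1, -0.28,0.115,0.015,-0.13,-0.39,-0.56,1, -0.32,0.13,0.0155,-0.142,-0.433,-0.637,1]'; python3 -m pendant '[-0.008,0.003,0,0,0,0,1,-0.008,0.003,0,0,0,0,1,-0.008,0.003,0,0,0,0,1]'
python3 - <<'E'
from h import *
p,R=seatpose(np.array([.5261,-.2391,.1414]),25.7,-73.8,[0,.09,.166]);rows(p,R)
c=shot('wrist','w7');u,v=map(int,proj(c,np.array([.5261,-.2391,.1414])));print(u,v)
o=(u-80,max(0,v-75));print(o)
cv2.imwrite('pics/m3.png',cv2.resize(cv2.imread('pics/w7.png')[o[1]:o[1]+150,o[0]:o[0]+160],(640,600),interpolation=cv2.INTER_CUBIC))
E
```

```text
clock: 6.65
position: [0.5906, -0.1372, 0.2864]
tool_rot: [[-0.258, 0.959, 0.115], [0.864, 0.283, -0.417], [-0.432, -0.009, -0.902]]
contact_force: [0.4, -0.1, -3.6]
finger_gap: 0.045
grasp_force: 62.7
clock: 6.95
position: [0.5964, -0.1416, 0.2918]
tool_rot: [[-0.253, 0.961, 0.116], [0.866, 0.278, -0.416], [-0.432, -0.004, -0.902]]
contact_force: [0.3, 0.0, -3.1]
finger_gap: 0.0451
grasp_force: 63.0
shift [-0.0014 -0.0047  0.0017] turn [-0.0044 -0.0023  0.001 ] clk 6.95
219 186
(139, 111)
```

View pics/m3.png

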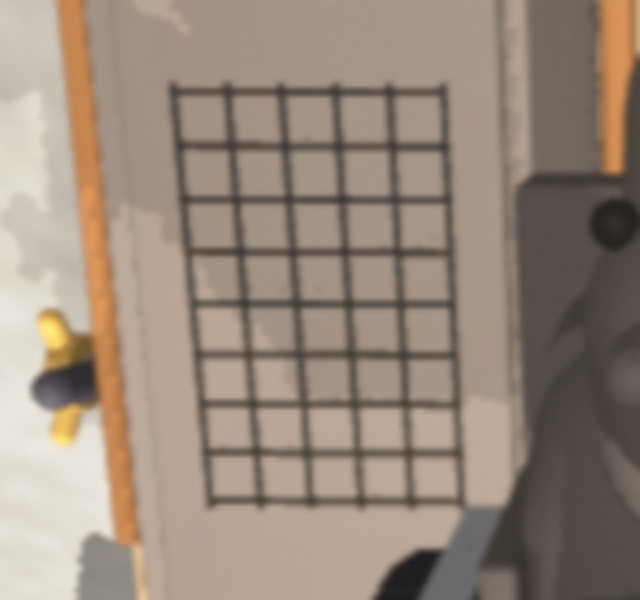

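The whole patch is visible beside the horse, with corners in the crop at (174,91), (444,91), (463,500) and (210,501). Its rows run level, so yaw is right. I'll add this view to the fit.

```bash
cat >> fit.py <<'E'
print('---')
c7=load('w7');f7=lambda p:(139+(p[0]+.5)/4-.5,111+(p[1]+.5)/4-.5)
V7={(0,0):(174,91),(0,5):(444,91),(8,0):(210,501),(8,5):(463,500),(4,0):(194,304),(4,5):(454,303),(2,0):(184,200),(2,5):(449,200),(6,0):(204,405),(6,5):(459,403)}
raw=lambda V,f:[(k,np.array(f(p))) for k,p in V.items()]
O=[(c1,raw(V1,f1)),(c2,raw(V2,f2)),(c7,raw(V7,f7))]
def res(v,O,free):
    x,yy=frame(v);s=v[5] if free else .012;r=[]
    for c,pts in O:
        for (i,j),p in pts: r+=list(np.array(proj(c,v[:3]+x*(i-4)*s+yy*(j-2.5)*s))-p)
    return np.array(r)
for n,o in (('127',O),('12',O[:2]),('17',O[::2]),('7',O[2:]),('27',O[1:])):
  for fr in (0,1):
    if n=='7' and fr: continue
    q=least_squares(res,[.526,-.239,.142,-1.29,.44,.012],args=(o,fr));rm=np.sqrt((q.fun**2).mean())
    print(n,fr,q.x[:3].round(4),np.degrees(q.x[3:5]).round(2),q.x[5].round(5),'rms',rm.round(3))
E
python3 fit.py | sed -n '/---/,$p'
```

```text
---
127 0 [ 0.5261 -0.2391  0.1414] [-73.89  27.04] 0.012 rms 0.512
127 1 [ 0.5261 -0.2391  0.1414] [-73.89  27.05] 0.012 rms 0.511
12 0 [ 0.5261 -0.2392  0.1415] [-73.87  25.9 ] 0.012 rms 0.58
12 1 [ 0.5261 -0.2391  0.1419] [-73.88  25.32] 0.01194 rms 0.565
17 0 [ 0.5262 -0.2391  0.1414] [-73.96  27.2 ] 0.012 rms 0.342
17 1 [ 0.5262 -0.2392  0.1413] [-73.96  27.23] 0.01202 rms 0.338
7 0 [ 0.5262 -0.2388  0.1416] [-73.7   28.26] 0.012 rms 0.192
27 0 [ 0.526  -0.2391  0.1413] [-73.7   27.91] 0.012 rms 0.55
27 1 [ 0.5259 -0.2393  0.141 ] [-73.68  27.93] 0.01202 rms 0.548
```

Position agrees across all fits; pitch is about 27.2°. Next I'll move over the seat with 30 mm left to go.

Run:
```python
from h import *
p,R=seatpose(np.array([.5261,-.2391,.1414]),27.2,-73.9,[0,0,.076]);print(p);rows(p,R)
```

```text
[ 0.51646624 -0.20572307  0.20899564]
shift [ 0.0004 -0.0945  0.0924] turn [-0.003  -0.0281  0.0032] clk 7.0
```

```bash
python3 -m pendant '[0,-0.03,0,-0.001,-0.01,0.001,1, 0,-0.065,0,-0.003,-0.02,0.002,1, 0,-0.0945,0.02,-0.003,-0.028,0.003,1, 0,-0.0945,0.05,-0.003,-0.028,0.003,1, 0,-0.0945,0.08,-0.003,-0.028,0.003,1, 0,-0.0945,0.092,-0.003,-0.028,0.003,1, 0,-0.0945,0.092,-0.003,-0.028,0.003,1, 0,-0.0945,0.092,-0.003,-0.028,0.003,1]'
python3 - <<'E'
from h import *
p,R=seatpose(np.array([.5261,-.2391,.1414]),27.2,-73.9,[0,0,.076]);rows(p,R); s=arm.sense();print(s['contact_force'],s['torque'])
p,R=seatpose(np.array([.5261,-.2391,.1414]),27.2,-73.9,[0,0,.050]);rows(p,R)
c=shot('side','s8'); shot('scene','c8')
i=[cv2.resize(cv2.imread(f'pics/{t}.png')[y:y+100,x:x+110],(400,364),interpolation=cv2.INTER_CUBIC) for t,x,y in (('s8',290,180),('c8',210,90))]
cv2.imwrite('pics/m4.png',np.hstack(i))
E
```

```text
clock: 7.8
position: [0.5172, -0.2063, 0.2111]
tool_rot: [[-0.246, 0.961, 0.128], [0.854, 0.278, -0.44], [-0.458, 0.001, -0.889]]
contact_force: [-0.2, -0.4, -3.1]
finger_gap: 0.0451
grasp_force: 63.5
shift [ 0.0017 -0.0005  0.0015] turn [ 0.0014  0.0014 -0.0001] clk 7.8
[-0.23680911 -0.43545063 -3.05553174] [0.49163892 0.12302397 0.01010982]
shift [ 0.0017 -0.0005  0.0275] turn [ 0.0014  0.0014 -0.0001] clk 7.8
```

View pics/m4.png

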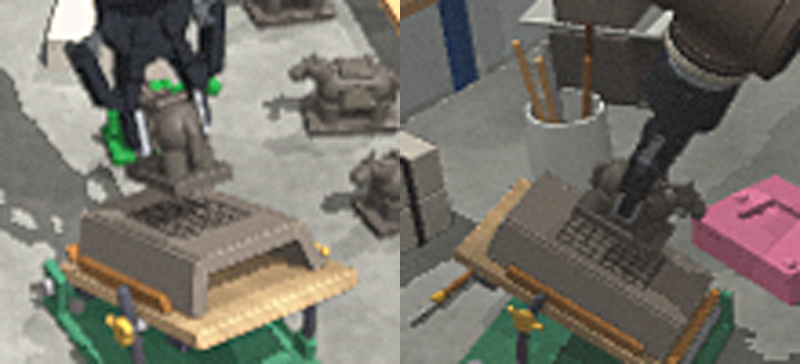

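The horse hangs parallel over the patch, head down the slope. By my count that's 11 pictures, one over the limit, so I won't view any more and will work from force readings. I'll descend to 4 mm above the tile.

```bash
python3 -m pendant '[0.002,-0.0005,0.008,0.001,0.001,0,1, 0.002,-0.0005,0.016,0.001,0.001,0,1, 0.002,-0.0005,0.023,0.001,0.001,0,1, 0.002,-0.0005,0.026,0.001,0.001,0,1, 0.002,-0.0005,0.026,0.001,0.001,0,1, 0.002,-0.0005,0.026,0.001,0.001,0,1]'
cat > st.py <<'E'
from h import *
s=arm.sense();p,R=seatpose(np.array([.5261,-.2391,.1414]),27.2,-73.9,[0,0,0])
S=np.c_[-R[:,0],R[:,1],-R[:,2]];print('in seat',(S.T@(s['position']-p)).round(4),'rot err(tool)',np.degrees(Ro.from_matrix(R.T@s['tool_rot']).as_rotvec()).round(2),'F tool',(s['tool_rot'].T@s['contact_force']).round(2),'T tool',(s['tool_rot'].T@s['torque']).round(3),s['clock'])
E
python3 st.py
```

```text
clock: 8.5
position: [0.5191, -0.2169, 0.1864]
tool_rot: [[-0.246, 0.961, 0.126], [0.855, 0.277, -0.439], [-0.457, -0.0, -0.889]]
contact_force: [0.1, -0.2, -3.3]
finger_gap: 0.0453
grasp_force: 63.7
in seat [-0.0001 -0.0005  0.0507] rot err(tool) [ 0.02 -0.01  0.03] F tool [1.33 0.03 3.05] T tool [-0.025  0.591 -0.016] 8.5
```

```bash
python3 -m pendant '[0,0,0.001,0,0,0,1,0,0,0.002,0,0,0,1,0,0,0.003,0,0,0,1,0,0,0.003,0,0,0,1]' >/dev/null; python3 st.py; python3 -m pendant '[0,0,0.001,0,0,0,1,0,0,0.001,0,0,0,1]'>/dev/null; python3 st.py
```

```text
in seat [-0.0002 -0.0005  0.0477] rot err(tool) [ 0.01 -0.01  0.02] F tool [ 0.92 -0.29  3.67] T tool [ 0.05   0.52  -0.013] 8.9
in seat [-0.0002 -0.0005  0.0467] rot err(tool) [ 0.01 -0.01  0.02] F tool [ 2.24 -0.03  3.87] T tool [0.033 0.484 0.032] 9.1
```

```bash
for i in 1 2 3; do python3 -m pendant '[0,0,0.0005,0,0,0,1,0,0,0.0005,0,0,0,1]'>/dev/null; python3 st.py; done
```

```text
in seat [-0.0001 -0.0005  0.0463] rot err(tool) [ 0.01 -0.01  0.03] F tool [ 1.54 -0.44  3.39] T tool [ 0.019  0.513 -0.006] 9.3
in seat [-0.0002 -0.0005  0.0461] rot err(tool) [-0.   -0.02  0.03] F tool [ 3.4  -0.58 -1.56] T tool [ 0.12   0.666 -0.002] 9.5
in seat [-0.0003 -0.0005  0.046 ] rot err(tool) [-0.01 -0.03  0.03] F tool [ 5.63 -0.58 -8.22] T tool [0.309 0.76  0.03 ] 9.7
```

Contact came at 46.2 mm, as expected, and the push is about 11 N. I'll probe small pitch and roll turns to check flushness: when flush, tilting either way should raise the force.

```bash
p(){ echo "$1"; python3 st.py; }
python3 -m pendant '[0,0,-0.0004,0,0,0,1,0,0,-0.0004,0,0,0,1,0,0,-0.0004,0,0,0,1]'>/dev/null; p base
python3 -m pendant '[0,0,0,0,0.008,0,1,0,0,0,0,0.008,0,1,0,0,0,0,0.008,0,1]'>/dev/null; p 'pitch+.008'
python3 -m pendant '[0,0,0,0,-0.008,0,1,0,0,0,0,-0.016,0,1,0,0,0,0,-0.016,0,1,0,0,0,0,-0.016,0,1]'>/dev/null; p 'pitch-.008'
python3 -m pendant '[0,0,0,0,0.008,0,1,0,0,0,0,0.008,0,1,0,0,0,0,0.008,0,1]'>/dev/null; p base
python3 -m pendant '[0,0,0,0.01,0,0,1,0,0,0,0.01,0,0,1,0,0,0,0.01,0,0,1]'>/dev/null; p 'roll+.01'
python3 -m pendant '[0,0,0,-0.01,0,0,1,0,0,0,-0.02,0,0,1,0,0,0,-0.02,0,0,1,0,0,0,-0.02,0,0,1]'>/dev/null; p 'roll-.01'
python3 -m pendant '[0,0,0,0.01,0,0,1,0,0,0,0.01,0,0,1,0,0,0,0.01,0,0,1]'>/dev/null; p base
```

```text
base
in seat [-0.0003 -0.0005  0.046 ] rot err(tool) [-0.   -0.02  0.03] F tool [ 4.97 -1.27 -5.83] T tool [0.194 0.693 0.066] 10.0
pitch+.008
in seat [-0.     -0.0005  0.0463] rot err(tool) [-0.01  0.41  0.03] F tool [ 4.4  -2.92 -8.  ] T tool [0.326 0.456 0.029] 10.3
pitch-.008
in seat [-0.0004 -0.0005  0.0458] rot err(tool) [ 0.01 -0.45  0.02] F tool [ 4.8  -0.18 -4.23] T tool [0.042 0.874 0.027] 10.7
base
in seat [-0.0001 -0.0005  0.046 ] rot err(tool) [-0.01 -0.02  0.03] F tool [ 5.46 -1.21 -6.36] T tool [ 0.159  0.66  -0.021] 11.0
roll+.01
in seat [-0.0001 -0.0002  0.0461] rot err(tool) [ 0.52 -0.03  0.02] F tool [ 5.96 -1.03 -7.05] T tool [-0.137  0.755 -0.044] 11.3
roll-.01
in seat [-0.0001 -0.0009  0.0461] rot err(tool) [-0.53 -0.01  0.05] F tool [ 3.47 -3.52 -8.38] T tool [0.849 0.53  0.198] 11.7
base
in seat [-0.0001 -0.0005  0.046 ] rot err(tool) [ 0.   -0.02  0.03] F tool [ 4.49 -1.43 -5.31] T tool [0.286 0.634 0.07 ] 12.0
```

Roll is close to flush (minimum between the two probes, about +0.2°). For pitch, force and height fall as the nose goes down, so the tail edge is bearing and the slope must be steeper than commanded. I'll tilt further until the trend reverses.

```bash
python3 -m pendant '[0,0,0,0.003,-0.008,0,1,0,0,0,0.003,-0.008,0,1,0,0,0,0.003,-0.008,0,1]'>/dev/null; python3 st.py
for i in 1 2 3; do python3 -m pendant '[0,0,0,0,-0.007,0,1,0,0,0,0,-0.007,0,1,0,0,0,0,-0.007,0,1]'>/dev/null; python3 st.py; done
```

```text
in seat [-0.0002 -0.0004  0.0459] rot err(tool) [ 0.16 -0.46  0.03] F tool [ 4.74 -0.58 -3.61] T tool [ 0.002  0.857 -0.066] 12.3
in seat [-0.0002 -0.0004  0.0459] rot err(tool) [ 0.16 -0.86  0.03] F tool [ 3.9  -0.43 -4.62] T tool [-0.028  1.246 -0.107] 12.6
in seat [-0.0004 -0.0004  0.046 ] rot err(tool) [ 0.15 -1.25  0.03] F tool [ 4.82 -0.53 -7.69] T tool [-0.019  1.684 -0.094] 12.9
in seat [-0.0004 -0.0004  0.046 ] rot err(tool) [ 0.15 -1.65  0.03] F tool [ 5.01 -1.86 -7.14] T tool [-0.004  1.585 -0.076] 13.2
```

The minimum is near -0.6° (pitch about 27.8°). Beyond -1.25° the torque levels off, so the horse may have turned slightly in the pads. I'll return to the middle and check.

```bash
for i in 1 2 3; do python3 -m pendant '[0,0,0,0,0.005,0,1,0,0,0,0,0.005,0,1,0,0,0,0,0.005,0,1]'>/dev/null; python3 st.py; done
```

```text
in seat [-0.0002 -0.0004  0.0459] rot err(tool) [ 0.15 -1.37  0.03] F tool [ 2.87 -0.42 -6.09] T tool [-0.016  1.357 -0.045] 13.5
in seat [-0.0002 -0.0004  0.0458] rot err(tool) [ 0.16 -1.09  0.03] F tool [ 4.17 -0.18 -4.97] T tool [ 0.029  1.077 -0.05 ] 13.8
in seat [-0.0001 -0.0004  0.0459] rot err(tool) [ 0.16 -0.81  0.02] F tool [ 4.63 -1.17 -4.47] T tool [-0.043  0.819  0.018] 14.1
```

Balanced. One more light push to reach about 10-11 N, then let it settle.

```bash
python3 -m pendant '[0,0,0.0003,0,0,0,1,0,0,0.0003,0,0,0,1,0,0,0.0003,0,0,0,1]'>/dev/null; python3 st.py; python3 -m pendant '[0,0,0,0,0,0,1,0,0,0,0,0,0,1,0,0,0,0,0,0,1,0,0,0,0,0,0,1]'; python3 st.py
python3 - <<'E'
from h import *
# is pose of nose/plinth in wrist view as expected? compare plinth front edge row with w6 (in-hand slip)
shot('wrist','w9')
for t in ('w6','w9'):
    g=cv2.imread(f'pics/{t}.png',0).astype(float); print(t,[np.round(g[145:166,c-2:c+3].mean(1)).astype(int).tolist() for c in (285,360)])
E
```

```text
in seat [-0.0001 -0.0004  0.0458] rot err(tool) [ 0.15 -0.83  0.03] F tool [ 4.59 -0.76 -7.97] T tool [ 0.05   0.842 -0.02 ] 14.4
clock: 14.8
position: [0.5198, -0.219, 0.1821]
tool_rot: [[-0.244, 0.961, 0.128], [0.848, 0.276, -0.452], [-0.47, -0.002, -0.883]]
contact_force: [-3.0, 7.8, 5.6]
finger_gap: 0.0451
grasp_force: 65.4
in seat [-0.0001 -0.0004  0.0458] rot err(tool) [ 0.15 -0.82  0.03] F tool [ 4.7  -0.77 -8.9 ] T tool [ 0.104  0.842 -0.041] 14.8
w6 [[250, 250, 250, 250, 250, 250, 250, 250, 245, 197, 107, 65, 70, 79, 82, 83, 84, 82, 78, 75, 71], [250, 250, 250, 250, 250, 250, 250, 250, 245, 198, 107, 65, 69, 79, 82, 83, 84, 84, 84, 84, 84]]
w9 [[86, 56, 49, 72, 99, 100, 98, 95, 84, 64, 56, 60, 69, 74, 76, 77, 77, 75, 71, 67, 64], [78, 57, 48, 64, 83, 83, 79, 79, 76, 63, 57, 62, 76, 86, 91, 94, 95, 94, 95, 95, 95]]
```

Normal push is about 12 N, the horse hasn't slipped in the jaws, and the grid's end line shows about 4 mm ahead of the plinth as expected. Handing in.

```bash
python3 -c "
from rig import arm
print(arm.close_job())"
```

```text
the job is handed in; nothing more can be done
None
```

The horse is on the scored patch, head down the slope, still gripped and pressed on with about 12 N, and I handed the job in at about 15 s. By my readings it sits centred within about 2 mm, in line and flush, but no verdict came back, and I viewed 11 pictures against the limit of 10.

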